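# Click a card tray home in its rack

### The job

Put the loose card tray away in the one empty bay of the small three-bay rack: slide it in from the ledge side, bevelled nose first (the taller faceplate stays outside), and push until the sprung balls click into its side notches and it sits fully home like the two trays beside it. Let go of it, and leave the stamp, the carton and the cup where they are.

Things in the scene. Friction and masses are not known exactly. Their poses are not given: they have to be found in the camera images.
- tray_center (a point): Centre of the loose black steel card tray full of cards, 25 above its underside. Tray: 130 long (x) x 54 wide (y) x 50 high, 0.25-0.5 kg, solid to the touch, flat parallel sides to grip across. +x points to its nose, 65 away, its upright edges bevelled. Each side has an upright notch 12 wide, 5 deep, 40 towards the nose: do not grip there. Starts flat on the table right of the rack.
- tray_face (a point): Middle of the tray's flat front face, 65 behind its centre (-x) and at the same height. The faceplate is 6 thick, 54 wide and 58 high, 8 taller than the tray, with a flat label. Push here. Axes as the tray's.
- bay_seat (a point): Where the tray's centre lies when clicked home in the empty bay, 25 above the bay's floor. +x is the way the tray is pushed in (away from the robot), z up, axes as the seated tray's. The bay is a channel 57 wide, walls 56 high, with a back stop 1.5 beyond the seated nose. A bridge across it, from x -30 to +30, 54 above the floor, lets the tray in only by the mouth.
- bay_mouth (a point): Middle of the empty bay's mouth, 55 in -x from bay_seat, same height and axes. Flared to about 66 wide, narrowing to 57 within 17. A bare ledge level with the bay's floor reaches 115 in front of it (-x). Home, the faceplate stands 10 out of the mouth, as do those of the fixed trays in the bays beside.
- rack_base: Flat base plate of the fixed brown steel rack, 6 thick, 230 wide (y); origin under the middle bay, its axes as the bays'. Three equal bays stand on it at y = -74, 0 and 74; two hold fixed trays like the loose one; which one is empty varies. The rack's top is 64 above the table. Plate runs from x -175 (ledge edge) to 70.
- ball_left (a joint): Sprung steel ball in the left wall of the empty bay, 40 in +x from bay_seat, half-way up the tray: metres pressed in (noisy). 0 out, about 0.003 when a tray's side runs over it, under 0.001 in the notch. The nose meets the balls about 25 before home; pushing past takes about 15 N, then some 5 N, and over the last 4 they drop in and draw the tray home.
- ball_right (a joint): The same for the right ball.
- stamp: Wooden hand stamp, 44 in diameter, 82 high, upright on the table; origin under its centre. Bystander.
- carton: Closed cardboard carton, 116 x 156 x 85 high; origin under its centre. Bystander.
- cup: Empty dark steel cup, 76 in diameter, 95 high; origin under its centre. Bystander, beyond the rack.
Mind the look-alikes: they are no part of the job. What is shaped like the part that bears tray_center but pink or yellow is not meant.

How it is judged:
By the outcome, as a careful person would: the job done as asked, in the order asked, and still so for the second after the job is handed in, with the robot touching nothing.
It also fails if it takes over 51 s, if anything falls off the work surface, if the arm or the gripper's body presses on something with over 40 N, if the wrist force passes 120 N, or if a joint passes its speed limit or range.

### The arm

A 7-joint arm with a two-finger parallel gripper is mounted at the origin on the work surface. World frame = base frame: x ahead of the robot, y to its left, z up, the work surface at z = 0. Lengths are in m, angles in rad, forces in N, time in s.
With the tool pointing down it reaches from about 0.425 to 0.925 m from the base axis. Payload 6.8 kg.
Tool frame: the origin (TCP) lies at the very end of the fingers, on their centre line; the grasp point (between the pads) lies r.grasp_offset behind it (r.grasp_offset is the distance from the TCP to the grasp point, in m); z points along the fingers, y is the direction in which the jaws open and shut (so a half turn about z gives the same grasp; the last joint's range is limited). The gripper opens to 85 mm and grips with 20 to 120 N. Pads are 22 mm wide; open, the fingers measure 114 mm over their backs; the gripper's body (76 mm by 85 mm) begins 54 mm behind the grasp point. The pads swing forward as they close: fully open they stand 13 mm farther back than shut.
Start: joints at [-1.358, 0.477, 0.022, 1.555, -0.011, 1.109, -0.083], TCP at [0.213, 0.641, 0.231] pointing down, gripper open.
Joint ranges: [-2.96, 2.96], [-0.34, 2.1], [-1.41, 1.46], [0.24, 2.44], [-1.37, 4.51], [0.17, 1.92], [-2.96, 2.96]. Speed limits (rad/s): [2.39, 2.39, 3.14, 3.14, 3.14, 3.14, 3.14].

### API

Orientations are given as a rotation vector (axis times angle).
In Python, from bench import r gives the robot as it stands.
- The arm moves only by the shell command python3 -m jog 'ROWS' [FORCE]. ROWS is JSON, one flat list of numbers, 7 for each row, row after row: the turn, a rotation vector about the tool's x, y, z normalised to -1 to 1, where 1 is 180 degrees, then the shift along the tool's x, y, z normalised to -1 to 1, where 1 is 200 mm, then the opening, from 0 (shut) to 1 (fully open). In form: [wx, wy, wz, x, y, z, hand, wx, wy, wz, x, y, z, hand, ...]. A call has 1 to 12 rows; each row is the pose to reach, as a shift and turn from the pose measured when the call began, along the tool's axes at that moment, turning the shorter way round; what a row does not reach only later rows make up. A row lasts 1/10 s, in which the tool goes at most 50 mm and 8.59 degrees, less where a joint would pass 70% of its speed; a pose out of reach is approached as far as the arm can. A call with a number of a shift or a turn outside -1 to 1 is refused whole. A call with a gripper value outside its range is refused whole. The fingers move at their own pace and stop on an object; FORCE is the grip in N (left out, the last holds). Time passes only in rows, so rows that repeat a pose let the fingers close. It gives the time, the measured TCP pose, the force and the opening at its end, in the units of the state.
- r.get_obs(): the state, without advancing time (a new reading comes with each control period).
- r.grab_frame(name): name is "side" or "top"; returns the picture (420x560x3 uint8, red, green, blue); there is no depth.
- r.calibration(name): a dict with "K" (3x3 intrinsics, pixels), "origin" and "rotation" of the camera in the world. Camera axes: x right, y up, looking along -z (the intrinsics and any distortion apply to the point x, -y, -z); pixel columns grow to the right and rows downward; lengths in m; the calibration is good to about 2 mm. A picture is of the moment at which its call begins. calibration takes no time and is no camera call.
- r.hand_in(): hands the job in, once; it reports no verdict.
The state is a dict: "clock": time; "joints": joint angles; "qvel": joint speeds; "tau": joint torques, N m; "tcp_pos": TCP position; "orientation": TCP orientation; "contact_force": force on the tool from outside, world axes, zero at the start; "moment": the same for the moment, N m; "grip_width": finger opening in m.
Only numpy, scipy, OpenCV 4.12 (cv2) and the standard library are available. Lean on these libraries where they do the work, as an engineer would, in place of code of your own. Each camera call takes 0.05 s, during which the arm holds its last target.

## Working session

There is one attempt and no reset: what is moved stays moved. The work goes in short steps, Python scripts to look and compute and a shell command to move; the robot and the scene stay as the last step left them, time stands still between calls to the robot, and variables do not carry over. Pictures are saved under pics/ and viewed, and the job is handed in when it is done.

```bash
ls; mkdir -p pics; python3 - <<'E'
from bench import r
import cv2, numpy as np
o=r.get_obs()
for k,v in o.items(): print(k,np.round(v,4))
print(r.grasp_offset)
for n in("side","top"):
    im=r.grab_frame(n); cv2.imwrite(f"pics/{n}0.png",im[:,:,::-1])
    c=r.calibration(n); print(n,{k:np.round(v,4).tolist() if not isinstance(v,str) else v for k,v in c.items()})
E
```

```text
pics
clock 0.0
joints [-1.3581  0.4778  0.0223  1.5565 -0.0115  1.1093 -0.0831]
qvel [ 0.0007  0.0008  0.0003  0.0003 -0.0004 -0.0002 -0.0005]
tau [ 1.30000e-03 -5.96434e+01  1.60810e+00 -2.81192e+01  1.24000e-02
  9.00000e-03 -0.00000e+00]
tcp_pos [0.2126 0.64   0.2303]
orientation [-5.0170e-01 -3.1011e+00  2.9000e-03]
contact_force [ 0.3369  0.2212 -0.291 ]
moment [-0.0809  0.003   0.0078]
grip_width 0.085
0.0187
side {'K': [[404.2535, 0.0, 276.68], [0.0, 404.2535, 206.2243], [0.0, 0.0, 1.0]], 'origin': [0.2534, 0.5298, 0.7467], 'rotation': [0.2148, -1.1149, -2.5786]}
top {'K': [[489.0589, 0.0, 277.6879], [0.0, 489.0589, 207.7164], [0.0, 0.0, 1.0]], 'origin': [0.3457, -0.121, 1.2126], 'rotation': [0.1113, -0.1355, -1.548]}
```

View pics/side0.png

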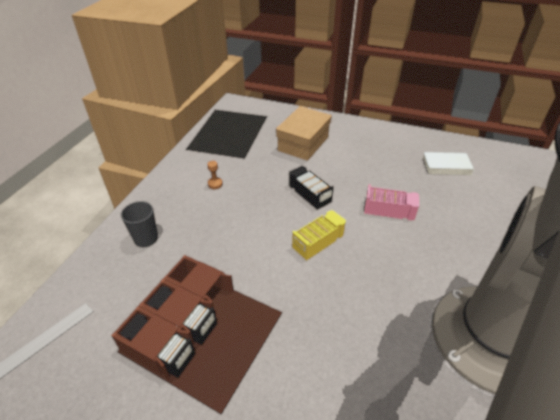

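View pics/top0.png

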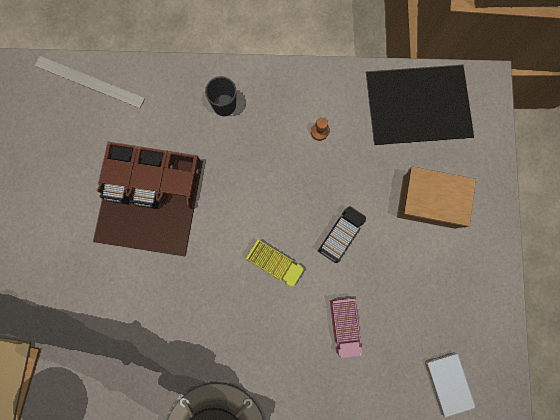

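```bash
python3 - <<'E'
import cv2,numpy as np
t=cv2.imread('pics/top0.png'); s=cv2.imread('pics/side0.png')
a=cv2.resize(t[195:295,235:375],None,fx=5,fy=5,interpolation=cv2.INTER_CUBIC)
cv2.imwrite('pics/c1.png',a)
cv2.imwrite('pics/c2.png',cv2.resize(s[155:260,275:425],None,fx=5,fy=5,interpolation=cv2.INTER_CUBIC))
cv2.imwrite('pics/c3.png',cv2.resize(t[130:265,85:215],None,fx=4.4,fy=4.4,interpolation=cv2.INTER_CUBIC))
E
```

```text
(no output)
```

View pics/c1.png

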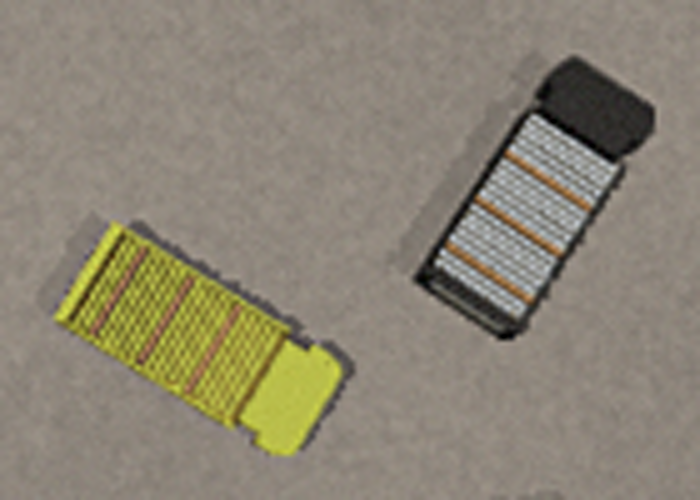

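View pics/c2.png

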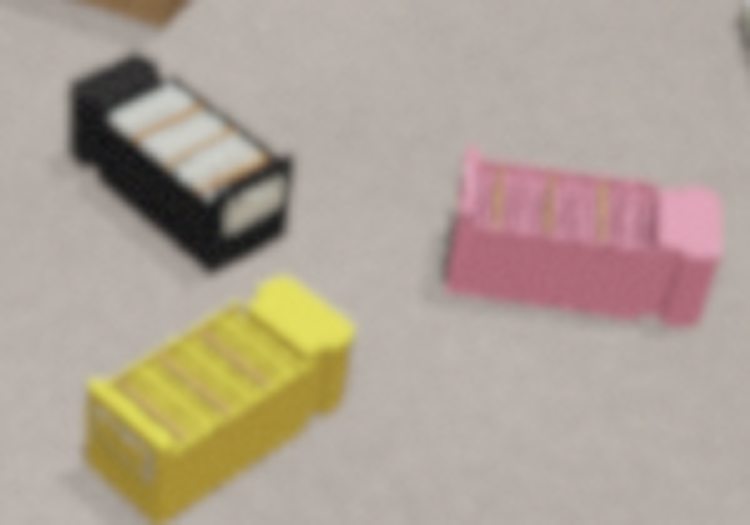

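View pics/c3.png

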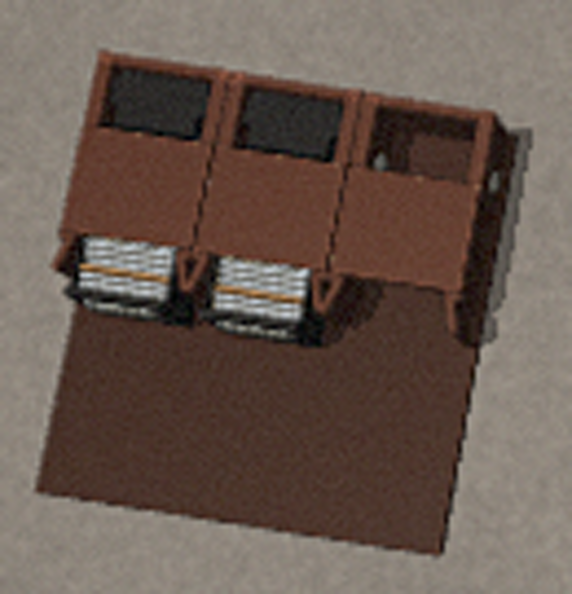

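```bash
cat > h.py <<'E'
import numpy as np, cv2
from scipy.spatial.transform import Rotation as R
from bench import r
def cam(n):
    c=r.calibration(n); rv=np.array(c['rotation']); M=R.from_rotvec(rv).as_matrix() if rv.size==3 else rv
    return np.array(c['K']),np.array(c['origin']),M,c
def ray(n,uv):
    K,o,M,c=cam(n); uv=np.atleast_2d(np.array(uv,float))
    p=np.c_[(uv[:,0]-K[0,2])/K[0,0],(uv[:,1]-K[1,2])/K[1,1],np.ones(len(uv))]
    return o,(p*[1,-1,-1])@M.T
def onz(n,uv,z):
    o,d=ray(n,uv); z=np.asarray(z,float)*np.ones(len(d)); return o+d*((z-o[2])/d[:,2])[:,None]
def proj(n,P):
    K,o,M,c=cam(n); q=((np.atleast_2d(P)-o)@M)*[1,-1,-1]
    return np.c_[K[0,0]*q[:,0]/q[:,2]+K[0,2],K[1,1]*q[:,1]/q[:,2]+K[1,2]]
E
python3 - <<'E'
from h import *
print(r.calibration('top').keys())
c1=lambda x,y:(x/5+235-.4,y/5+195-.4)
c3=lambda x,y:(x/4.4+85-.39,y/4.4+130-.39)
P=onz('top',[c3(38,492),c3(442,553)],.006); print('ledge corners',P.round(4)); d=P[0]-P[1]; print(np.linalg.norm(d), np.degrees(np.arctan2(-d[0],d[1])))
P=onz('top',[c3(98,50),c3(497,115)],.062); print('back top corners',P.round(4)); d=P[0]-P[1]; print(np.linalg.norm(d), np.degrees(np.arctan2(-d[0],d[1])))
print('tray pts')
print('nose block', onz('top',[c1(540,95),c1(578,55),c1(655,105),c1(625,160)],.05).round(4))
print('face', onz('top',[c1(430,265),c1(525,322)],.058).round(4))
t=cv2.imread('pics/top0.png')
cv2.imwrite('pics/c4.png',cv2.resize(t[200:270,312:372],None,fx=8,fy=8,interpolation=cv2.INTER_CUBIC))
# side view
c2=lambda x,y:(x/5+275-.4,y/5+155-.4)
print('side face top', onz('side',[c2(210,195),c2(290,155)],.058).round(4))
print('side face bottom', onz('side',[c2(213,270),c2(285,235)],.0).round(4))
E
```

```text
dict_keys(['K', 'origin', 'rotation'])
ledge corners [[0.4444 0.3134 0.006 ]
 [0.4148 0.0871 0.006 ]]
0.2282966084028936 -7.463651982452679
back top corners [[0.6837 0.2792 0.062 ]
 [0.6518 0.0587 0.062 ]]
0.22273625211557313 -8.226608845388347
tray pts
nose block [[ 0.5195 -0.2939  0.05  ]
 [ 0.5394 -0.3123  0.05  ]
 [ 0.5157 -0.3494  0.05  ]
 [ 0.4888 -0.3347  0.05  ]]
face [[ 0.436  -0.2403  0.058 ]
 [ 0.41   -0.2853  0.058 ]]
side face top [[ 0.4372 -0.2359  0.058 ]
 [ 0.4067 -0.2808  0.058 ]]
side face bottom [[ 0.434  -0.2424  0.    ]
 [ 0.4049 -0.2825  0.    ]]
```

```bash
python3 - <<'E'
import cv2
s=cv2.imread('pics/side0.png')
cv2.imwrite('pics/c5.png',cv2.resize(s[250:405,105:290],None,fx=3.8,fy=3.8,interpolation=cv2.INTER_CUBIC))
E
```

```text
(no output)
```

View pics/c4.png

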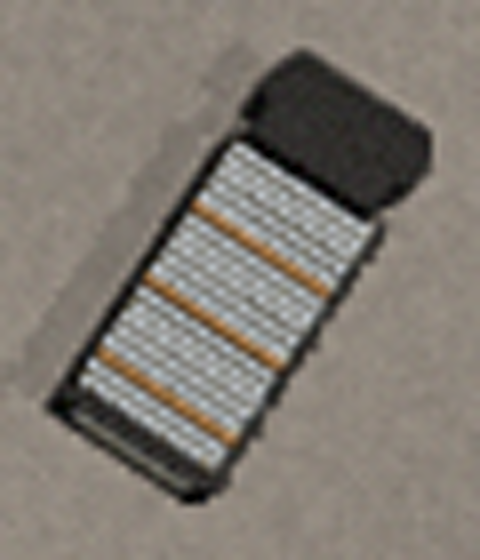

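View pics/c5.png

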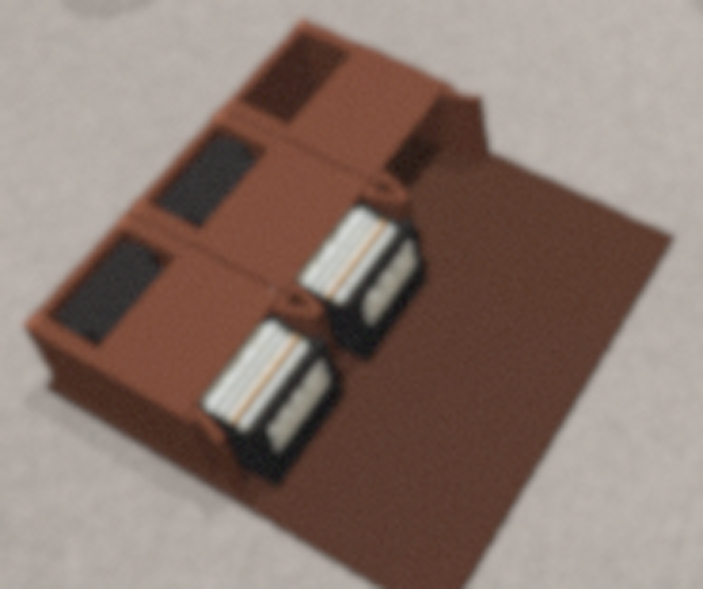

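```bash
cat >> h.py <<'E'
from scipy.ndimage import map_coordinates, gaussian_filter1d
def edge(img,a,b,half=4,n=40,trim=.1):
    """refine the edge between guess pixels a,b: strongest gradient along normals, robust line"""
    g=cv2.cvtColor(img,cv2.COLOR_RGB2GRAY).astype(float); a=np.array(a,float); b=np.array(b,float)
    d=(b-a)/np.linalg.norm(b-a); nn=np.array([-d[1],d[0]]); s=np.arange(-half,half+.01,.1); pts=[]
    for t in np.linspace(trim,1-trim,n):
        q=a+(b-a)*t+s[:,None]*nn
        v=gaussian_filter1d(map_coordinates(g,[q[:,1],q[:,0]],order=1),6); k=np.argmax(abs(np.gradient(v))); pts.append(q[k])
    pts=np.array(pts); l=cv2.fitLine(pts.astype(np.float32),cv2.DIST_HUBER,0,.01,.01).ravel()
    res=(pts-l[2:])@np.array([-l[1],l[0]]); return l,np.std(res)
def meet(l,m):
    A=np.c_[l[:2],-m[:2]]; t=np.linalg.solve(A,(m[2:]-l[2:]).astype(float)); return l[2:]+l[:2]*t[0]
E
python3 - <<'E'
from h import *
t=cv2.imread('pics/top0.png')[:,:,::-1].copy(); s=cv2.imread('pics/side0.png')[:,:,::-1].copy()
c3=lambda x,y:np.array((x/4.4+85-.39,y/4.4+130-.39)); c4=lambda x,y:np.array((x/8+312-.44,y/8+200-.44))
c5=lambda x,y:np.array((x/3.8+105-.37,y/3.8+250-.37))
def yaw(l,z,n='top'):
    P=onz(n,[l[2:]-l[:2]*20,l[2:]+l[:2]*20],z); d=P[1]-P[0]; return np.degrees(np.arctan2(d[1],d[0]))
f,e1=edge(t,c3(38,492),c3(442,553)); rt,e2=edge(t,c3(442,553),c3(478,345)); lt,e3=edge(t,c3(38,492),c3(72,315)); 
print('rms',e1,e2,e3,'yaw front',yaw(f,.006),'right',yaw(rt,.006),'left',yaw(lt,.006))
print('top plate corners R,L',onz('top',[meet(f,rt),meet(f,lt)],.006).round(4))
# faceplate bottoms etc side
fs,e=edge(s,c5(672,238),c5(470,585)); rs,e2=edge(s,c5(672,238),c5(490,158)); print('side',e,e2,yaw(fs,.006,'side'),yaw(rs,.006,'side'),onz('side',meet(fs,rs),.006).round(4))
bk,e=edge(t,c3(98,50),c3(497,115),3); print('back top',e,yaw(bk,.062),onz('top',c3(300,83),.062))
# tray
L,e1=edge(t,c4(238,135),c4(50,405),3); Rr,e2=edge(t,c4(380,230),c4(225,485),3); N,e3=edge(t,c4(305,50),c4(430,130),3,trim=.2); F,e4=edge(t,c4(50,405),c4(190,500),3,trim=.15)
print('tray rms',e1,e2,e3,e4,'yaw',yaw(L,.05),yaw(Rr,.05),yaw(N,.05),yaw(F,.058))
print('L line pt',onz('top',L[2:],.05),'R',onz('top',Rr[2:],.05),onz('top',Rr[2:],0),'N',onz('top',N[2:],.05),'F',onz('top',F[2:],.058))
E
```

```text
rms 0.1796458088308372 0.19201789515200304 0.112145433936448 yaw front -97.76312207927326 right -7.262442129948469 left -7.788705665183551
top plate corners R,L [[0.4127 0.0863 0.006 ]
 [0.444  0.3156 0.006 ]]
side 0.08343474973932062 0.10153678454015946 -97.74391024058235 172.1783918832381 [[0.4126 0.0914 0.006 ]]
back top 0.17617420292174854 -97.86707552202775 [[0.6674794  0.16747248 0.062     ]]
tray rms 0.6933573771942523 0.8195613416224918 0.05943018992233652 0.07621717044706787 yaw -32.88132461337134 -32.970377973142 -122.0590675043869 -122.69478790408964
L line pt [[ 0.47131837 -0.26446051  0.05      ]] R [[ 0.45471953 -0.31129904  0.05      ]] [[ 0.45941032 -0.3194827   0.        ]] N [[ 0.52578717 -0.33188847  0.05      ]] F [[ 0.416078   -0.24963834  0.058     ]]
```

```bash
python3 - <<'E'
from h import *
t=cv2.imread('pics/top0.png')[:,:,::-1].copy(); s=cv2.imread('pics/side0.png')[:,:,::-1].copy()
c4=lambda x,y:np.array((x/8+312-.44,y/8+200-.44))
c2=lambda x,y:np.array((x/5+275-.4,y/5+155-.4))
def yaw(l,z,n='top'):
    P=onz(n,[l[2:]-l[:2]*20,l[2:]+l[:2]*20],z); d=P[1]-P[0]; return np.degrees(np.arctan2(d[1],d[0]))
ex=np.array([np.cos(np.radians(-32.6)),np.sin(np.radians(-32.6))]); ey=np.array([-ex[1],ex[0]])
def rep(nm,img,cn,a,b,z,half=2,trim=.1):
    l,e=edge(img,a,b,half,trim=trim); p=onz(cn,(np.array(a)+b)/2*0+l[2:],z)[0,:2]; print(nm,'rms %.2f yaw %.2f long %.4f lat %.4f'%(e,yaw(l,z,cn),p@ex,p@ey)); 
rep('L z0',t,'top',c4(232,135),c4(48,405),0)
rep('R z50',t,'top',c4(384,235),c4(228,478),.05)
rep('Rnose z50',t,'top',c4(432,155),c4(385,215),.05)
rep('N z50',t,'top',c4(305,50),c4(430,130),.05,trim=.2)
rep('F z0',t,'top',c4(50,408),c4(185,500),0,trim=.15)
rep('side F bottom',s,'side',c2(213,270),c2(285,235),0,trim=.15)
rep('side F top',s,'side',c2(212,193),c2(290,155),.058,trim=.15)
rep('side R bottom',s,'side',c2(100,168),c2(210,268),.0)
rep('side left top',s,'side',c2(180,85),c2(270,155),.05,half=1.5)
rep('side nose top',s,'side',c2(82,80),c2(135,57),.05,trim=.2)
rep('side nose bot-R edge',s,'side',c2(75,95),c2(75,150),.025)
# contour check of mask
for n,im in(('top',t),('side',s)):
    hsv=cv2.cvtColor(im,cv2.COLOR_RGB2HSV); 
# rack left ledge corner in side
cv2.imwrite('pics/c6.png',cv2.resize(s[340:420,160:260],None,fx=6,fy=6,interpolation=cv2.INTER_CUBIC)[:,:,::-1])
E
```

```text
L z0 rms 0.75 yaw -33.20 long 0.5442 lat 0.0290
R z50 rms 0.30 yaw -32.85 long 0.5429 lat -0.0219
Rnose z50 rms 0.18 yaw -44.51 long 0.6035 lat -0.0210
N z50 rms 0.06 yaw -122.06 long 0.6218 lat 0.0037
F z0 rms 0.08 yaw -122.53 long 0.4915 lat 0.0071
side F bottom rms 0.08 yaw -122.71 long 0.4943 lat 0.0059
side F top rms 0.09 yaw -124.29 long 0.4973 lat 0.0079
side R bottom rms 0.05 yaw 145.59 long 0.5461 lat 0.0306
side left top rms 0.33 yaw 146.79 long 0.5417 lat -0.0140
side nose top rms 0.03 yaw -124.11 long 0.6194 lat 0.0065
side nose bot-R edge rms 0.03 yaw 109.24 long 0.6196 lat 0.0294
```

View pics/c6.png

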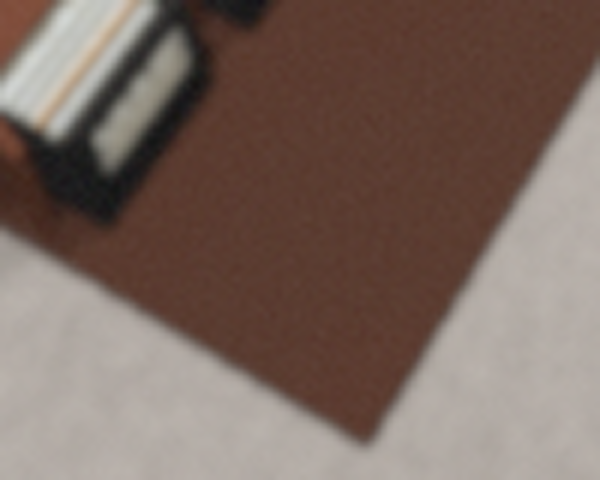

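```bash
cat >> h.py <<'E'
def state():
    o=r.get_obs(); M=R.from_rotvec(o['orientation']).as_matrix(); p=np.array(o['tcp_pos'])
    az=np.degrees(np.arctan2(M[1,0],M[0,0]))
    print('t %.2f tcp %s tilt %.2f xaz %.2f F %s w %.4f q %s'%(o['clock'],p.round(4),np.degrees(np.arccos(-M[2,2])),az,np.round(o['contact_force'],1),o['grip_width'],np.round(o['joints'],2)))
    return p,M,o
def go(target,xaz):
    """how far to go, in jog units, to TCP target with tool straight down and tool x at azimuth xaz"""
    p,M,o=state(); a=np.radians(xaz); T=np.array([[np.cos(a),np.sin(a),0],[np.sin(a),-np.cos(a),0],[0,0,-1]])
    w=R.from_matrix(M.T@T).as_rotvec()/np.pi; s=M.T@(np.array(target)-p)/.2
    print('turn',w.round(4),'shift',s.round(4),'dist %.3f'%np.linalg.norm(np.array(target)-p))
E
python3 - <<'E'
from h import *
s=cv2.imread('pics/side0.png')[:,:,::-1].copy();t=cv2.imread('pics/top0.png')[:,:,::-1].copy()
c6=lambda x,y:np.array((x/6+160-.42,y/6+340-.42)); c5=lambda x,y:np.array((x/3.8+105-.37,y/3.8+250-.37))
c3=lambda x,y:np.array((x/4.4+85-.39,y/4.4+130-.39))
f,_=edge(s,c5(672,238),c5(470,585)); l,_=edge(s,c6(368,445),c6(100,290)); print('side L corner',onz('side',meet(f,l),.006))
ex=np.array([np.cos(np.radians(-7.76)),np.sin(np.radians(-7.76))]); ey=np.array([-ex[1],ex[0]])
cR=np.array([.4127,.0863]);
def fr(n,uv,z): p=onz(n,uv,z)[0,:2]-np.array([.4284,.2010]); return (p@ex*1000-175).round(1),(p@ey*1000).round(1)
# rack frame from top camera; features
print('top: mid face bottom L/R', fr('top',c3(205,312),.006),fr('top',c3(322,345),.006))
print('flare tips right', fr('top',c3(460,335),.062), 'mid divider tip',fr('top',c3(325,308),.062))
print('bridge front edge R bay', fr('top',c3(335,262),.064),fr('top',c3(462,287),.064),'rear',fr('top',c3(350,165),.064),fr('top',c3(475,182),.064))
print('inner rear bay', fr('top',c3(372,103),.062),fr('top',c3(478,120),.062),fr('top',c3(497,115),.062),fr('top',c3(98,50),.062))
st=lambda uv,z:(onz('side',uv,z)[0,:2])
for nm,uv,z in(('ledge R',None,.006),('mid face bot R',c5(425,258),.03),('mid face top R corner',c5(418,235),.064),('mid face top L corner',c5(345,305),.064),('bridge front right',c5(445,90),.064),('flare tip right',c5(480,97),.062),('div tip',c5(405,190),.062)):
    if uv is not None: print('side',nm,st(uv,z).round(4),fr('side',uv,z))
go((.5,.25,.23),161.6)
E
```

```text
side L corner [[0.44348829 0.31844314 0.006     ]]
top: mid face bottom L/R (np.float64(-59.8), np.float64(42.3)) (np.float64(-68.2), np.float64(-26.5))
flare tips right (np.float64(-58.0), np.float64(-112.9)) mid divider tip (np.float64(-54.8), np.float64(-38.4))
bridge front edge R bay (np.float64(-29.4), np.float64(-39.4)) (np.float64(-32.2), np.float64(-109.6)) rear (np.float64(24.9), np.float64(-37.2)) (np.float64(26.2), np.float64(-106.1))
inner rear bay (np.float64(61.5), np.float64(-42.0)) (np.float64(61.2), np.float64(-101.0)) (np.float64(65.6), np.float64(-110.8)) (np.float64(67.4), np.float64(111.9))
side mid face bot R [0.5271 0.163 ] (np.float64(-72.0), np.float64(-24.4))
side mid face top R corner [0.5235 0.1697] (np.float64(-76.5), np.float64(-18.2))
side mid face top L corner [0.5393 0.2174] (np.float64(-67.3), np.float64(31.2))
side bridge front right [0.5513 0.0821] (np.float64(-37.2), np.float64(-101.2))
side flare tip right [0.5318 0.0785] (np.float64(-56.0), np.float64(-107.4))
side div tip [0.543  0.1467] (np.float64(-54.1), np.float64(-38.3))
t 0.10 tcp [0.2127 0.6401 0.2304] tilt 0.09 xaz 161.62 F [-0.3 -0.3 -1. ] w 0.0851 q [-1.36  0.48  0.02  1.56 -0.01  1.11 -0.08]
turn [-0.0005  0.      0.0001] shift [-1.9782 -1.3978  0.0046] dist 0.484
```

```bash
python3 -m jog '[0,0,0,-0.2,-0.14,0,1, 0,0,0,-0.4,-0.28,0,1, 0,0,0,-0.6,-0.42,0,1, 0,0,0,-0.8,-0.56,0,1, 0,0,0,-1,-0.7,0,1, 0,0,0,-1,-0.7,0,1]' 70; python3 -c "
from h import *
go((.5,.25,.23),161.6)"
```

```text
clock: 0.7
tcp_pos: [0.3641, 0.4368, 0.2306]
orientation: [0.519, 3.096, -0.008]
contact_force: [0.2, -0.0, 0.2]
grip_width: 0.0852
t 0.70 tcp [0.3641 0.4368 0.2306] tilt 0.32 xaz 160.97 F [ 0.2 -0.   0.2] w 0.0852 q [-1.06  0.3   0.09  1.82 -0.03  1.02  0.28]
turn [-0.0014  0.001  -0.0035] shift [-0.9472 -0.6614  0.0089] dist 0.231
```

```bash
python3 -m jog '[0,0,0,-0.2,-0.14,0,1, 0,0,0,-0.4,-0.28,0,1, 0,0,0,-0.6,-0.42,0,1, 0,0,0,-0.8,-0.56,0,1, 0,0,0,-0.95,-0.66,0,1]'; python3 -c "
from h import *
go((.47,.05,.2),155)"
```

```text
clock: 1.2
tcp_pos: [0.5018, 0.2472, 0.2317]
orientation: [0.522, 3.095, -0.009]
contact_force: [0.4, 0.6, -0.4]
grip_width: 0.0854
t 1.20 tcp [0.5018 0.2472 0.2317] tilt 0.36 xaz 160.85 F [ 0.4  0.6 -0.4] w 0.0854 q [-0.74  0.29  0.2   1.85 -0.06  1.02  0.72]
turn [-0.0016  0.0012  0.0325] shift [-0.1725 -0.9829  0.1644] dist 0.202
```

```bash
python3 -m jog '[0,0,0.01,-0.04,-0.24,0.04,1, 0,0,0.02,-0.09,-0.48,0.08,1, 0,0,0.03,-0.13,-0.73,0.12,1, 0,0,0.032,-0.17,-0.98,0.16,1, 0,0,0.032,-0.17,-0.98,0.16,1]'; python3 -c "
from h import *
go((.4375,-.14,.19),147)"
```

```text
clock: 1.7
tcp_pos: [0.4673, 0.0441, 0.1998]
orientation: [0.692, 3.064, -0.014]
contact_force: [0.0, 0.6, 0.2]
grip_width: 0.0859
t 1.70 tcp [0.4673 0.0441 0.1998] tilt 0.50 xaz 154.57 F [0.  0.6 0.2] w 0.0859 q [-0.51  0.18  0.31  2.08 -0.06  0.9   0.96]
turn [-0.0026  0.0009  0.042 ] shift [-0.2604 -0.8949  0.0571] dist 0.187
```

```bash
python3 -m jog '[0,0,0.02,-0.07,-0.24,0.02,1, -0.001,0,0.04,-0.14,-0.48,0.04,1, -0.002,0,0.042,-0.2,-0.7,0.05,1, -0.002,0.001,0.042,-0.26,-0.89,0.06,1, -0.002,0.001,0.042,-0.26,-0.89,0.06,1]'; python3 -c "
from h import *
go((.4375,-.2752,.12),147)"
```

```text
clock: 2.2
tcp_pos: [0.4364, -0.1445, 0.1895]
orientation: [-0.906, -3.008, 0.006]
contact_force: [-0.3, -0.0, 0.0]
grip_width: 0.0851
t 2.20 tcp [ 0.4364 -0.1445  0.1895] tilt 0.22 xaz 146.49 F [-0.3 -0.   0. ] w 0.0851 q [-0.23  0.18  0.47  2.12 -0.1   0.87  1.28]
turn [-0.0012  0.0002 -0.0029] shift [-0.3655 -0.5406  0.3495] dist 0.148
```

```bash
python3 -m jog '[0,0,-0.001,-0.12,-0.2,0.05,1, -0.001,0,-0.003,-0.24,-0.4,0.15,1, -0.001,0,-0.003,-0.37,-0.54,0.3,1, -0.001,0,-0.003,-0.37,-0.54,0.35,1, -0.001,0,-0.003,-0.37,-0.54,0.35,1]'; python3 - <<'E'
from h import *
go((.4375,-.2752,.014),147)
for n in("top","side"):
    im=r.grab_frame(n); u=proj(n,[[.471,-.297,.05]])[0].astype(int)
    cv2.imwrite(f'pics/a_{n}.png',cv2.resize(im[max(0,u[1]-60):u[1]+60,u[0]-70:u[0]+70],None,fx=5,fy=5,interpolation=cv2.INTER_CUBIC)[:,:,::-1])
E
```

```text
clock: 2.7
tcp_pos: [0.4374, -0.2749, 0.1179]
orientation: [-0.892, -3.008, 0.001]
contact_force: [-0.7, 1.0, 0.8]
grip_width: 0.0855
t 2.70 tcp [ 0.4374 -0.2749  0.1179] tilt 0.23 xaz 146.96 F [-0.7  1.   0.8] w 0.0855 q [ 0.05  0.4   0.48  2.06 -0.26  0.75  1.69]
turn [-0.0005 -0.0012 -0.0002] shift [-0.0032  0.      0.5197] dist 0.104
```

View pics/a_top.png

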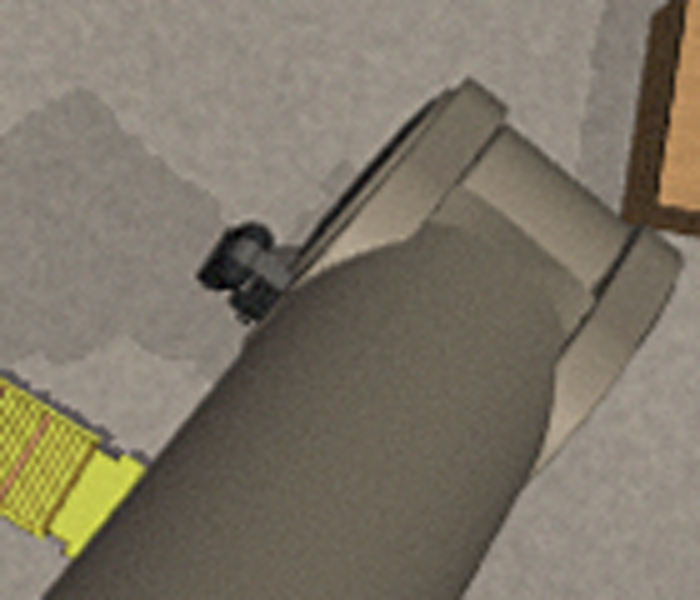

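View pics/a_side.png

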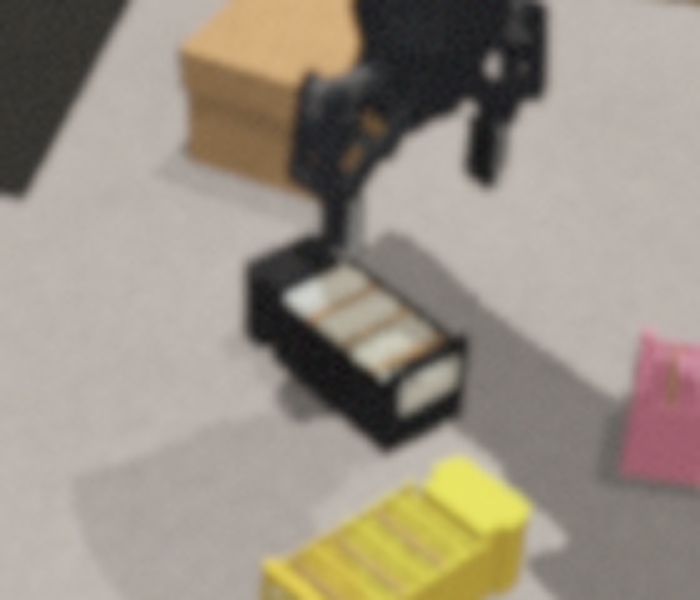

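```bash
python3 -m jog '[0,-0.001,0,0,0,0.13,1, 0,-0.001,0,0,0,0.26,1, 0,-0.001,0,0,0,0.36,1, 0,-0.001,0,0,0,0.44,1, 0,-0.001,0,0,0,0.49,1, 0,-0.001,0,0,0,0.52,1]'; python3 -c "
from h import *
go((.4375,-.2752,.014),147)"
```

```text
clock: 3.4
tcp_pos: [0.4397, -0.2727, 0.0161]
orientation: [0.885, 3.011, -0.0]
contact_force: [0.7, 0.1, -0.1]
grip_width: 0.0854
t 3.40 tcp [ 0.4397 -0.2727  0.0161] tilt 0.18 xaz 147.24 F [ 0.7  0.1 -0.1] w 0.0854 q [ 0.15  0.57  0.37  2.1  -0.39  0.53  1.8 ]
turn [0.0003 0.001  0.0014] shift [ 0.0024 -0.0166  0.0106] dist 0.004
```

```bash
python3 -m jog '[0,0.001,0.001,0,-0.015,0.01,1, 0,0.001,0.001,0,-0.015,0.01,0.5, 0,0.001,0.001,0,-0.015,0.01,0.5, 0,0.001,0.001,0,-0.015,0.01,0.5, 0,0.001,0.001,0,-0.015,0.01,0.5, 0,0.001,0.001,0,-0.015,0.01,0.5, 0,0.001,0.001,0,-0.015,0.01,0.5, 0,0.001,0.001,0,-0.015,0.01,0.5]' 70; python3 -c "
from h import *
state()"
```

```text
clock: 4.2
tcp_pos: [0.4389, -0.2751, 0.0152]
orientation: [0.889, 3.011, 0.002]
contact_force: [-1.3, 1.6, 7.4]
grip_width: 0.0532
t 4.20 tcp [ 0.4389 -0.2751  0.0152] tilt 0.13 xaz 147.09 F [-1.3  1.6  7.4] w 0.0532 q [ 0.15  0.57  0.36  2.1  -0.39  0.53  1.8 ]
```

```bash
python3 -m jog '[0,0,0,0,0,-0.1,0.3, 0,0,0,0,0,-0.25,0.3, 0,0,0,0,0,-0.4,0.3, 0,0,0,0,0,-0.55,0.3, 0,0,0,0,0,-0.55,0.3]'; python3 - <<'E'
from h import *
state()
im=r.grab_frame('side'); u=proj('side',[[.471,-.297,.12]])[0].astype(int)
cv2.imwrite('pics/b_side.png',cv2.resize(im[max(0,u[1]-60):u[1]+60,u[0]-70:u[0]+70],None,fx=5,fy=5,interpolation=cv2.INTER_CUBIC)[:,:,::-1])
E
```

```text
clock: 4.7
tcp_pos: [0.4406, -0.2765, 0.1287]
orientation: [0.888, 3.005, 0.002]
contact_force: [0.4, -0.3, -2.9]
grip_width: 0.0534
t 4.70 tcp [ 0.4406 -0.2765  0.1287] tilt 0.48 xaz 147.07 F [ 0.4 -0.3 -2.9] w 0.0534 q [ 0.04  0.38  0.49  2.05 -0.26  0.76  1.69]
```

View pics/b_side.png

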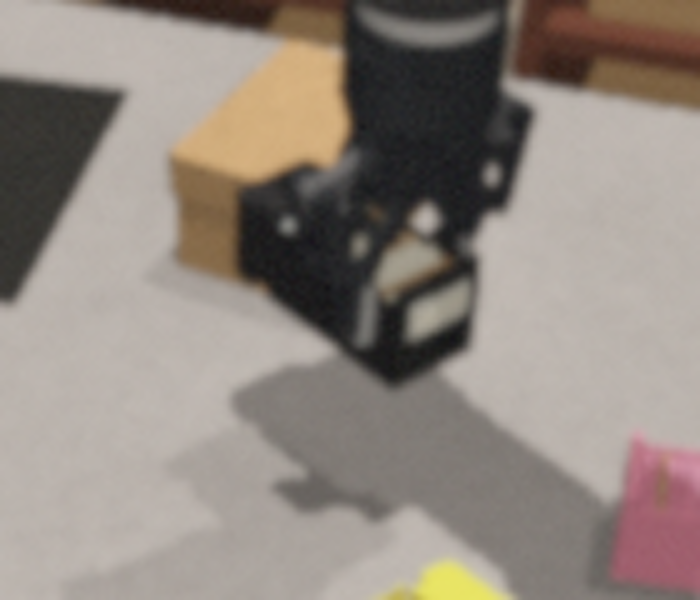

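```bash
python3 -c "
from h import *
go((.475,-.10,.13),158)"
```

```text
t 4.75 tcp [ 0.4396 -0.2756  0.1268] tilt 0.33 xaz 147.10 F [ 0.1 -0.5 -3.4] w 0.0529 q [ 0.04  0.38  0.49  2.05 -0.26  0.76  1.69]
turn [ 0.0008  0.0016 -0.0606] shift [ 0.3285  0.8332 -0.0152] dist 0.179
```

```bash
python3 -m jog '[0,0,-0.01,0.07,0.17,0,0.3, 0,0.001,-0.025,0.14,0.36,-0.01,0.3, 0,0.001,-0.04,0.22,0.55,-0.01,0.3, 0.001,0.001,-0.05,0.28,0.72,-0.015,0.3, 0.001,0.001,-0.06,0.33,0.83,-0.015,0.3, 0.001,0.001,-0.06,0.33,0.83,-0.015,0.3]'; python3 -c "
from h import *
go((.46,.07,.12),172.24)"
```

```text
clock: 5.35
tcp_pos: [0.4739, -0.0959, 0.1284]
orientation: [-0.59, -3.084, -0.0]
contact_force: [0.1, 0.6, -3.7]
grip_width: 0.0531
t 5.35 tcp [ 0.4739 -0.0959  0.1284] tilt 0.08 xaz 158.32 F [ 0.1  0.6 -3.7] w 0.0531 q [-0.28  0.32  0.42  2.12 -0.19  0.74  1.45]
turn [ 0.     -0.0005 -0.0773] shift [0.371  0.745  0.0424] dist 0.167
```

```bash
python3 -m jog '[0,0,-0.015,0.08,0.16,0.01,0.3, 0,0,-0.03,0.16,0.32,0.02,0.3, 0,0,-0.05,0.24,0.48,0.03,0.3, 0,0,-0.065,0.31,0.62,0.04,0.3, 0,0,-0.077,0.37,0.745,0.04,0.3, 0,0,-0.077,0.37,0.745,0.04,0.3]'; python3 -c "
from h import *
go((.4242,.1289,.07),172.24)"
```

```text
clock: 5.95
tcp_pos: [0.4591, 0.0732, 0.1193]
orientation: [-0.205, -3.131, -0.002]
contact_force: [-0.4, -0.7, -3.0]
grip_width: 0.0531
t 5.95 tcp [0.4591 0.0732 0.1193] tilt 0.21 xaz 172.53 F [-0.4 -0.7 -3. ] w 0.0531 q [-0.55  0.3   0.3   2.16 -0.14  0.7   1.29]
turn [ 0.0002 -0.0012  0.0016] shift [0.2082 0.2532 0.2473] dist 0.082
```

```bash
python3 -m jog '[0,0,0,0.1,0.1,0,0.3, 0,-0.001,0.001,0.2,0.2,0.05,0.3, 0,-0.001,0.002,0.21,0.25,0.15,0.3, 0,-0.001,0.002,0.21,0.25,0.25,0.3, 0,-0.001,0.002,0.21,0.25,0.25,0.3]'; python3 - <<'E'
from h import *
go((.4242,.1289,.021),172.24)
for n in('side','top'):
    im=r.grab_frame(n); cv2.imwrite(f'pics/d_{n}_full.png',im[:,:,::-1]); u=proj(n,[[.5,.13,.06]])[0].astype(int)
    cv2.imwrite(f'pics/d_{n}.png',cv2.resize(im[max(0,u[1]-60):u[1]+60,max(0,u[0]-70):u[0]+70],None,fx=5,fy=5,interpolation=cv2.INTER_CUBIC)[:,:,::-1])
    print(n,u)
E
```

```text
clock: 6.45
tcp_pos: [0.4215, 0.1265, 0.067]
orientation: [-0.216, -3.129, 0.004]
contact_force: [-0.2, -0.5, -2.9]
grip_width: 0.0533
t 6.45 tcp [0.4215 0.1265 0.067 ] tilt 0.36 xaz 172.11 F [-0.2 -0.5 -2.9] w 0.0533 q [-0.64  0.36  0.25  2.24 -0.17  0.56  1.16]
turn [-0.001  -0.0017 -0.0007] shift [-0.0131  0.0146  0.2301] dist 0.046
side [234 299]
top [164 217]
```

View pics/d_side.png

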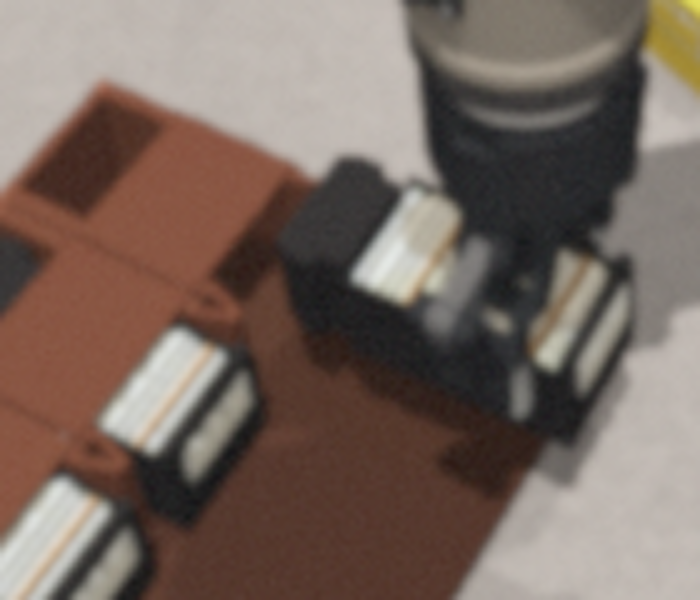

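View pics/d_top.png

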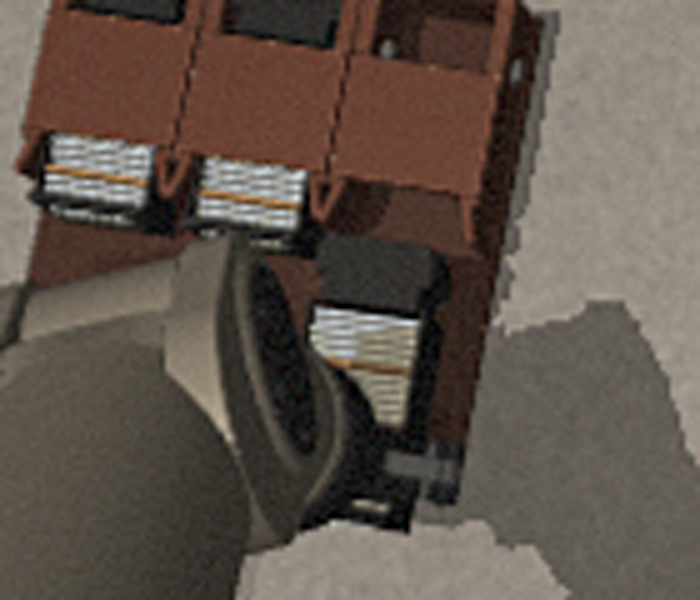

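```bash
python3 - <<'E'
from h import *
t=cv2.imread('pics/d_top_full.png')[:,:,::-1].copy(); s=cv2.imread('pics/d_side_full.png')[:,:,::-1].copy()
cv2.imwrite('pics/e_top.png',cv2.resize(t[195:265,140:200],None,fx=9,fy=8,interpolation=cv2.INTER_CUBIC)[:,:,::-1])
ex=np.array([np.cos(np.radians(-7.76)),np.sin(np.radians(-7.76))]); ey=np.array([-ex[1],ex[0]])
mid={'top':np.array([.4284,.2010]),'side':np.array([.4280,.2049])}
def fr(n,uv,z): p=onz(n,uv,z)[0,:2]-mid[n]; return (p@ex*1000-175).round(1),(p@ey*1000).round(1)
c=lambda x,y:np.array((x/5+94-.4,y/5+157-.4)); d=lambda x,y:np.array((x/5+164-.4,y/5+239-.4))
print('top nose L,R',fr('top',c(318,235),.102),fr('top',c(447,262),.102))
for nm,a,b in(('R cards',c(436,300),c(420,440)),('L nose',c(317,245),c(314,300)),('nose',c(335,234),c(425,244))):
    l,e=edge(t,a,b,2,trim=.15); print(nm,'rms %.2f'%e,fr('top',(a+b)/2,.102),fr('top',l[2:],.102))
print('side nose top L corner,R corner',fr('side',d(283,240),.102),fr('side',d(345,160),.102),'face top R',fr('side',d(628,265),.110),'face top L',fr('side',d(568,370),.110),'face bot L',fr('side',d(570,440),.052))
E
```

```text
top nose L,R (np.float64(-69.9), np.float64(-47.4)) (np.float64(-73.0), np.float64(-107.9))
R cards rms 0.73 (np.float64(-123.3), np.float64(-108.5)) (np.float64(-123.1), np.float64(-109.5))
L nose rms 0.56 (np.float64(-87.1), np.float64(-49.6)) (np.float64(-86.5), np.float64(-49.9))
nose rms 0.40 (np.float64(-67.3), np.float64(-75.7)) (np.float64(-66.2), np.float64(-76.1))
side nose top L corner,R corner (np.float64(-71.3), np.float64(-54.6)) (np.float64(-71.5), np.float64(-98.3)) face top R (np.float64(-196.5), np.float64(-101.5)) face top L (np.float64(-197.9), np.float64(-51.3)) face bot L (np.float64(-195.3), np.float64(-56.6))
```

View pics/e_top.png

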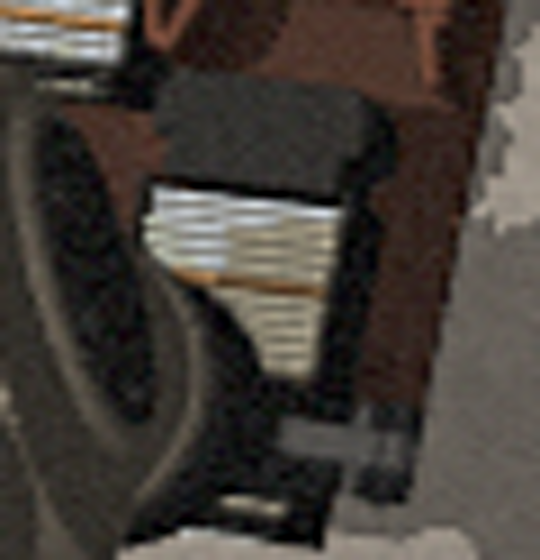

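```bash
python3 -m jog '[-0.001,-0.002,0,-0.01,0.014,0.06,0.3, -0.001,-0.002,0,-0.013,0.014,0.12,0.3, -0.001,-0.002,0,-0.013,0.014,0.17,0.3, -0.001,-0.002,0,-0.013,0.014,0.2,0.3, -0.001,-0.002,0,-0.013,0.014,0.22,0.3, -0.001,-0.002,0,-0.013,0.014,0.22,0.3]'; python3 -c "
from h import *
go((.5916-.9908*.169,.1061+.135*.169,.022),172.24)
go((.5916-.9908*.084,.1061+.135*.084,.022),172.24)"
```

```text
clock: 7.15
tcp_pos: [0.426, 0.129, 0.0246]
orientation: [0.218, 3.131, 0.002]
contact_force: [0.1, -0.4, -2.5]
grip_width: 0.053
t 7.15 tcp [0.426  0.129  0.0246] tilt 0.22 xaz 172.03 F [ 0.1 -0.4 -2.5] w 0.0530 q [-0.61  0.45  0.21  2.26 -0.21  0.45  1.2 ]
turn [ 0.0005  0.0011 -0.0012] shift [ 0.009  -0.0015  0.0132] dist 0.003
t 7.15 tcp [0.426  0.129  0.0246] tilt 0.22 xaz 172.03 F [ 0.1 -0.4 -2.5] w 0.0530 q [-0.61  0.45  0.21  2.26 -0.21  0.45  1.2 ]
turn [ 0.0005  0.0011 -0.0012] shift [-0.416   0.      0.0147] dist 0.083
```

```bash
python3 -m jog '[0,0.001,-0.001,-0.04,0,0.005,0.3, 0,0.001,-0.001,-0.09,0,0.007,0.3, 0,0.001,-0.001,-0.14,0,0.009,0.3, 0,0.001,-0.001,-0.19,0,0.01,0.3, 0,0.001,-0.001,-0.23,0,0.01,0.3, 0,0.001,-0.001,-0.23,0,0.01,0.3]'; python3 -c "
from h import *
go((.5916-.9908*.084,.1061+.135*.084,.022),172.24)"
```

```text
clock: 7.75
tcp_pos: [0.4733, 0.1224, 0.023]
orientation: [0.215, 3.132, 0.003]
contact_force: [-0.2, -0.4, -2.4]
grip_width: 0.0532
t 7.75 tcp [0.4733 0.1224 0.023 ] tilt 0.16 xaz 172.15 F [-0.2 -0.4 -2.4] w 0.0532 q [-0.55  0.5   0.21  2.16 -0.21  0.5   1.25]
turn [ 0.0006  0.0006 -0.0005] shift [-0.177  -0.0004  0.0052] dist 0.035
```

```bash
python3 -m jog '[0,0,0,-0.04,0,0.003,0.3, 0,0,0,-0.08,0,0.005,0.3, 0,0,0,-0.12,0,0.006,0.3, 0,0,0,-0.15,0,0.008,0.3, 0,0,0,-0.175,0,0.008,0.3, 0,0,0,-0.175,0,0.008,0.3]'; python3 - <<'E'
from h import *
go((.5916-.9908*.084,.1061+.135*.084,.022),172.24)
for n in('side','top'):
    im=r.grab_frame(n); u=proj(n,[[.54,.13,.06]])[0].astype(int)
    cv2.imwrite(f'pics/f_{n}.png',cv2.resize(im[max(0,u[1]-60):u[1]+60,max(0,u[0]-70):u[0]+70],None,fx=5,fy=5,interpolation=cv2.INTER_CUBIC)[:,:,::-1])
E
```

```text
clock: 8.35
tcp_pos: [0.5088, 0.1174, 0.0215]
orientation: [0.216, 3.131, 0.003]
contact_force: [-0.5, 0.4, -3.2]
grip_width: 0.0532
t 8.35 tcp [0.5088 0.1174 0.0215] tilt 0.19 xaz 172.13 F [-0.5  0.4 -3.2] w 0.0532 q [-0.51  0.54  0.21  2.08 -0.21  0.53  1.28]
turn [ 0.0007  0.0008 -0.0006] shift [ 0.0024 -0.0002 -0.0026] dist 0.001
```

View pics/f_side.png

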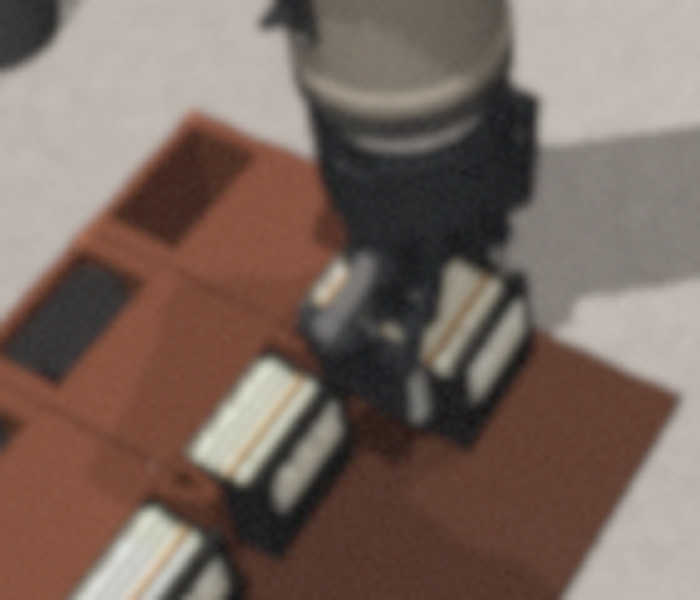

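View pics/f_top.png

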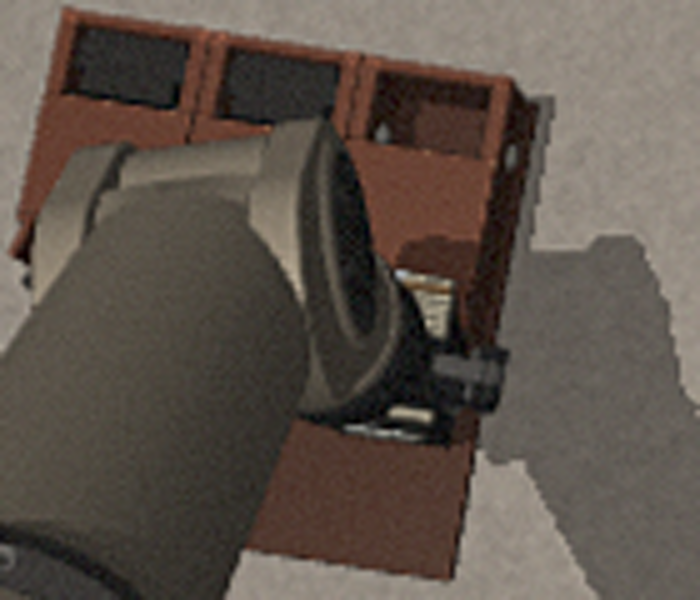

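```bash
python3 -m jog '[0,0,0,0,0,0.005,0.3, 0,0,0,0,0,0.01,0.3, 0,0,0,0,0,0.01,0.3]'; python3 -c "
from h import *
state()"
```

```text
clock: 8.75
tcp_pos: [0.5077, 0.1176, 0.0212]
orientation: [0.215, 3.133, 0.004]
contact_force: [-5.4, -2.2, 20.6]
grip_width: 0.0527
t 8.75 tcp [0.5077 0.1176 0.0212] tilt 0.17 xaz 172.15 F [-5.4 -2.2 20.6] w 0.0527 q [-0.51  0.54  0.2   2.08 -0.21  0.53  1.28]
```

```bash
python3 -m jog '[0,0,0,0,0,0,0.6, 0,0,0,0,0,0,0.78, 0,0,0,0,0,0,0.78, 0,0,0,0,0,0,0.78]'; python3 -c "
from h import *
state()"
```

```text
clock: 9.15
tcp_pos: [0.5077, 0.1177, 0.0211]
orientation: [0.215, 3.133, 0.004]
contact_force: [-0.7, -0.4, 0.3]
grip_width: 0.0666
t 9.15 tcp [0.5077 0.1177 0.0211] tilt 0.18 xaz 172.16 F [-0.7 -0.4  0.3] w 0.0666 q [-0.51  0.54  0.2   2.08 -0.21  0.53  1.28]
```

```bash
python3 -m jog '[0,0,0,0,0,-0.1,0.78, 0,0,0,0,0,-0.25,0.78, 0,0,0,0,0,-0.4,0.78, 0,0,0,0,0,-0.48,0.78, 0,0,0,0.1,0,-0.5,0.4, 0,0,0,0.25,0,-0.5,0, 0,0,0,0.31,0,-0.5,0, 0,0,0,0.31,0,-0.5,0, 0,0,0,0.31,0,-0.5,0, 0,0,0,0.31,0,-0.5,0]'; python3 - <<'E'
from h import *
go((.5916-.9908*.146,.1061+.135*.146,.020),172.24)
for n in('side','top'):
    im=r.grab_frame(n); cv2.imwrite(f'pics/g_{n}_full.png',im[:,:,::-1]);u=proj(n,[[.54,.13,.06]])[0].astype(int)
    cv2.imwrite(f'pics/g_{n}.png',cv2.resize(im[max(0,u[1]-60):u[1]+60,max(0,u[0]-70):u[0]+70],None,fx=5,fy=5,interpolation=cv2.INTER_CUBIC)[:,:,::-1]); print(u)
E
```

```text
clock: 10.15
tcp_pos: [0.4475, 0.1259, 0.1212]
orientation: [0.215, 3.131, 0.004]
contact_force: [-0.5, 0.1, 0.3]
grip_width: 0.0001
t 10.15 tcp [0.4475 0.1259 0.1212] tilt 0.22 xaz 172.13 F [-0.5  0.1  0.3] w 0.0001 q [-0.64  0.29  0.27  2.16 -0.12  0.7   1.14]
turn [ 0.0009  0.0008 -0.0006] shift [ 0.0041 -0.0022  0.5057] dist 0.101
[216 293]
[165 200]
```

View pics/g_side.png

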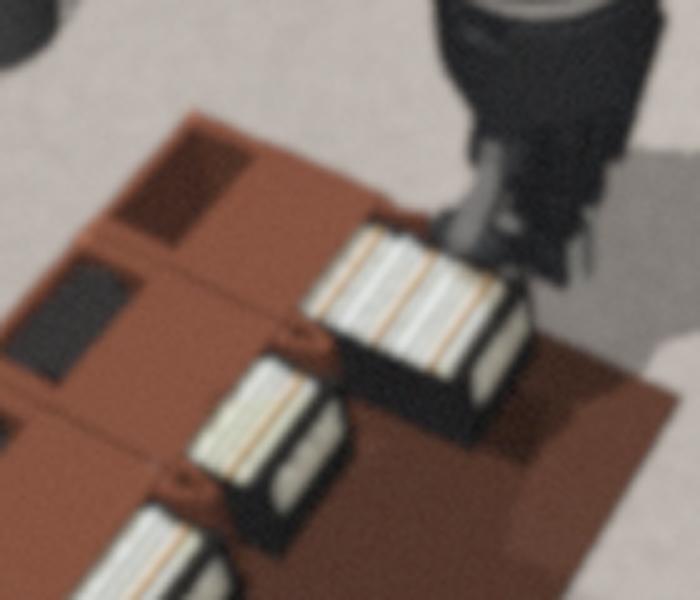

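View pics/g_top.png

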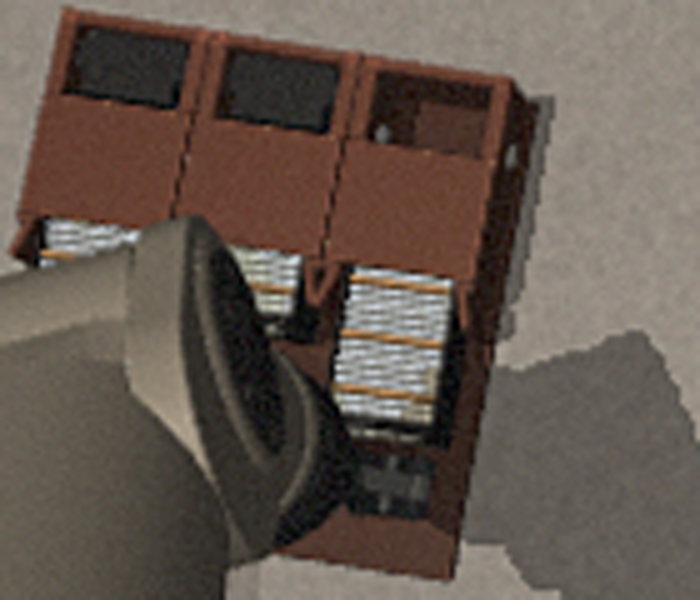

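```bash
python3 -m jog '[0,0,0,0,0,0.12,0, 0.001,0.001,0,0,0,0.25,0, 0.001,0.001,-0.001,0.004,-0.002,0.37,0, 0.001,0.001,-0.001,0.004,-0.002,0.46,0, 0.001,0.001,-0.001,0.004,-0.002,0.505,0, 0.001,0.001,-0.001,0.004,-0.002,0.505,0]' 60; python3 - <<'E'
from h import *
go((.5916-.9908*.121,.1061+.135*.121,.020),172.24)
s=cv2.imread('pics/g_side_full.png')[:,:,::-1].copy()
mid=np.array([.4280,.2049]); ex=np.array([.9908,-.135]); ey=np.array([.135,.9908])
d=lambda x,y:np.array((x/5+146-.4,y/5+233-.4))
for nm,a,b,z in(('tray face bottom',d(470,445),d(530,350),.006),('tray face top',d(465,372),d(525,290),.064),('mid face bottom',d(280,553),d(350,440),.006),('mid face top',d(275,475),d(345,400),.064)):
    P=onz('side',[a,b],z)[:,:2]-mid; print(nm,(P@ex*1000-175).round(1),(P@ey*1000).round(1))
E
```

```text
clock: 10.85
tcp_pos: [0.4463, 0.1253, 0.019]
orientation: [-0.211, -3.132, 0.003]
contact_force: [0.7, -0.4, -0.0]
grip_width: -0.0001
t 10.85 tcp [0.4463 0.1253 0.019 ] tilt 0.18 xaz 172.28 F [ 0.7 -0.4 -0. ] w -0.0001 q [-0.57  0.49  0.2   2.21 -0.21  0.46  1.22]
turn [-0.0006 -0.0008  0.0002] shift [-0.1276  0.003  -0.0052] dist 0.026
tray face bottom [-107.9 -106.3] [ -53.5 -104.2]
tray face top [-111.3 -112.3] [-52.2 -96.1]
mid face bottom [-67.  -62.9] [ 22.2 -32.3]
mid face top [-72.2 -77. ] [ 19.  -19.9]
```

```bash
python3 -m jog '[0,0,0,-0.04,0.002,-0.003,0, 0,0,0,-0.07,0.002,-0.005,0, 0,0,0,-0.1,0.003,-0.005,0, 0,0,0,-0.13,0.003,-0.005,0, 0,0,0,-0.16,0.003,-0.005,0, 0,0,0,-0.19,0.003,-0.005,0]'; python3 - <<'E'
from h import *
p,M,o=state(); print('dist TCP before seat', (np.array([.5916,.1061])-p[:2])@[.9908,-.135], (np.array([.5916,.1061])-p[:2])@[.135,.9908])
E
```

```text
clock: 11.45
tcp_pos: [0.4839, 0.1208, 0.0199]
orientation: [-0.211, -3.131, 0.003]
contact_force: [-4.1, 1.1, 2.1]
grip_width: -0.0003
t 11.45 tcp [0.4839 0.1208 0.0199] tilt 0.24 xaz 172.30 F [-4.1  1.1  2.1] w -0.0003 q [-0.53  0.52  0.2   2.13 -0.2   0.51  1.26]
dist TCP before seat 0.10867360439409482 -5.7513692809448845e-05
```

```bash
python3 -m jog '[0,0,0,-0.03,0,0,0, 0,0,0,-0.06,0,0,0, 0,0,0,-0.08,0,0,0, 0,0,0,-0.1,0,0,0]'; python3 -c "
from h import *
p,M,o=state(); print((np.array([.5916,.1061])-p[:2])@[.9908,-.135])"; python3 -m jog '[0,0,0,-0.02,0,0,0, 0,0,0,-0.03,0,0,0]';  python3 -m jog '[0,0,0,-0.02,0,0,0, 0,0,0,-0.03,0,0,0]'; python3 -c "
from h import *
p,M,o=state(); print((np.array([.5916,.1061])-p[:2])@[.9908,-.135])"
```

```text
clock: 11.85
tcp_pos: [0.5024, 0.118, 0.0192]
orientation: [-0.21, -3.128, 0.004]
contact_force: [-2.7, 0.7, -0.5]
grip_width: 0.0002
t 11.85 tcp [0.5024 0.118  0.0192] tilt 0.42 xaz 172.33 F [-2.7  0.7 -0.5] w 0.0002 q [-0.51  0.54  0.2   2.09 -0.2   0.54  1.27]
0.09000295886430582
clock: 12.05
tcp_pos: [0.5084, 0.1172, 0.019]
orientation: [-0.21, -3.127, 0.004]
contact_force: [-5.3, 2.5, 2.6]
grip_width: -0.0001
clock: 12.25
tcp_pos: [0.5097, 0.1167, 0.0179]
orientation: [-0.207, -3.117, 0.006]
contact_force: [-17.7, 3.4, 7.2]
grip_width: -0.0
t 12.25 tcp [0.5097 0.1167 0.0179] tilt 1.01 xaz 172.38 F [-17.7   3.4   7.2] w -0.0000 q [-0.5   0.56  0.2   2.06 -0.2   0.56  1.28]
0.0826051110963733
```

```bash
cat > look.py <<'E'
from h import *
import sys
k=sys.argv[1]
mid=np.array([.4280,.2049]); 
for n in('side','top'):
    im=r.grab_frame(n); cv2.imwrite(f'pics/{k}_{n}_full.png',im[:,:,::-1]);u=(216,293) if n=='side' else (165,200)
    cv2.imwrite(f'pics/{k}_{n}.png',cv2.resize(im[u[1]-60:u[1]+60,u[0]-70:u[0]+70],None,fx=5,fy=5,interpolation=cv2.INTER_CUBIC)[:,:,::-1])
E
python3 look.py h
```

```text
(no output)
```

View pics/h_side.png

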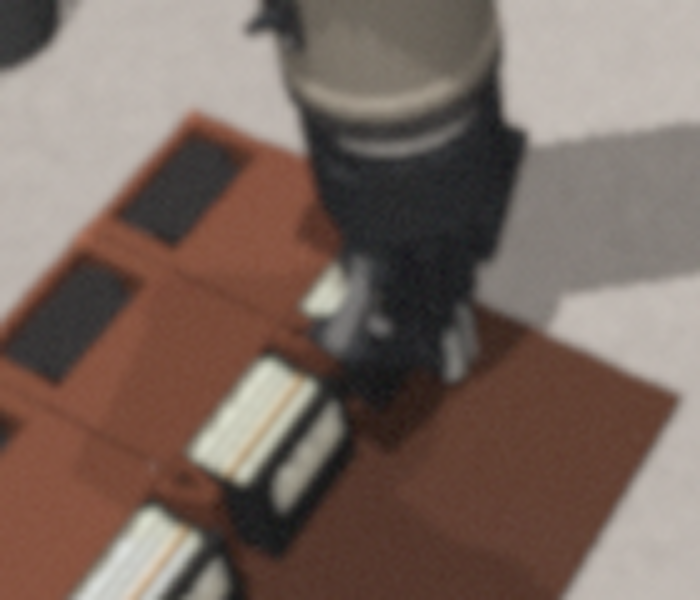

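View pics/h_top.png

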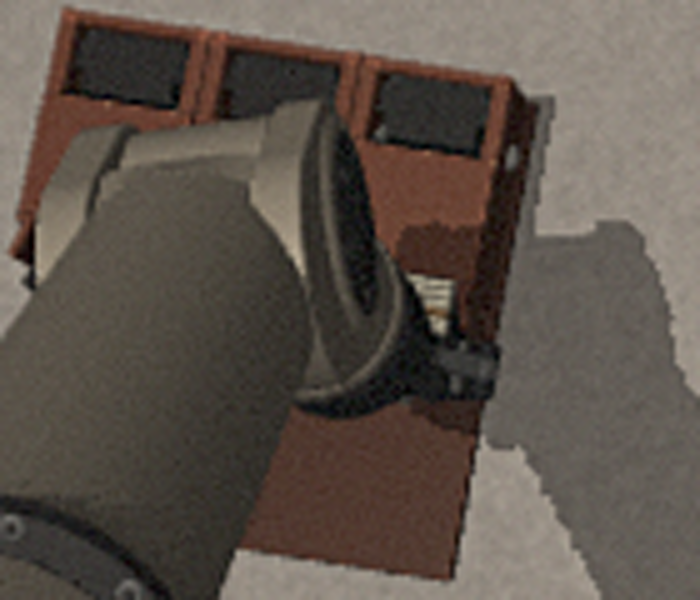

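```bash
python3 -m jog '[0,0,0,-0.02,0,0,0, 0,0,0,-0.025,0,0,0]'; python3 -c "
from h import *
p,M,o=state(); print((np.array([.5916,.1061])-p[:2])@[.9908,-.135])"
```

```text
clock: 12.55
tcp_pos: [0.5091, 0.1164, 0.0166]
orientation: [-0.204, -3.107, 0.008]
contact_force: [-17.1, 3.6, 8.4]
grip_width: 0.0001
t 12.55 tcp [0.5091 0.1164 0.0166] tilt 1.62 xaz 172.47 F [-17.1   3.6   8.4] w 0.0001 q [-0.49  0.56  0.2   2.06 -0.2   0.57  1.29]
0.08310630209121654
```

```bash
python3 - <<'E'
import cv2
t=cv2.imread('pics/h_top_full.png'); s=cv2.imread('pics/h_side_full.png')
cv2.imwrite('pics/h2.png',cv2.resize(t[138:178,100:205],None,fx=7.5,fy=7.5,interpolation=cv2.INTER_CUBIC))
cv2.imwrite('pics/h3.png',cv2.resize(s[250:350,140:260],None,fx=6.5,fy=6,interpolation=cv2.INTER_CUBIC))
E
```

```text
(no output)
```

View pics/h2.png

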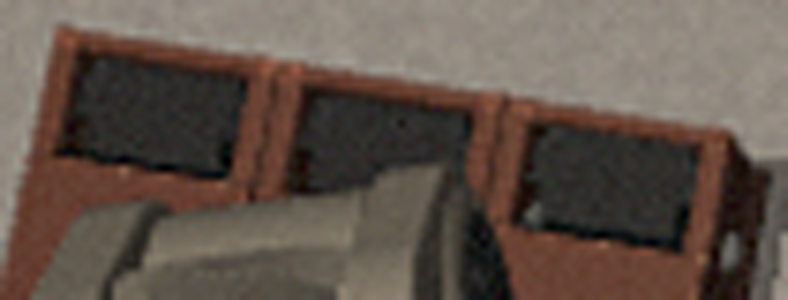

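View pics/h3.png

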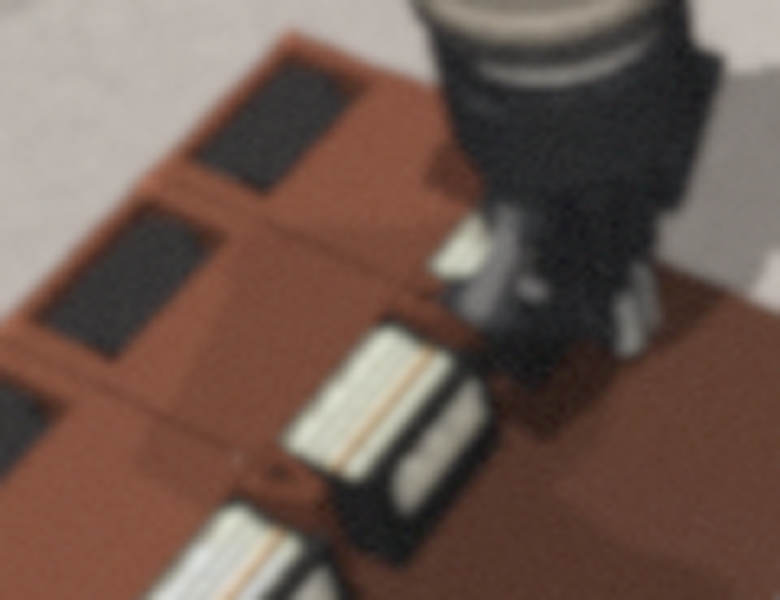

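```bash
python3 -m jog '[0,0,0,0.1,0,-0.01,0, 0,0,0,0.25,0,-0.02,0, 0,0,0,0.3,0,-0.2,0, 0,0,0,0.35,0,-0.4,0, 0,0,0,0.35,0,-0.6,0, 0,0,0,0.35,0,-0.8,0, 0,0,0,0.35,0,-0.8,0]'; python3 look.py i; python3 - <<'E'
import cv2
from h import *
state()
t=cv2.imread('pics/i_top_full.png'); s=cv2.imread('pics/i_side_full.png')
cv2.imwrite('pics/i2.png',cv2.resize(t[138:218,90:205],None,fx=6.9,fy=6.9,interpolation=cv2.INTER_CUBIC))
cv2.imwrite('pics/i3.png',cv2.resize(s[250:350,140:260],None,fx=6.5,fy=6,interpolation=cv2.INTER_CUBIC))
E
```

```text
clock: 13.25
tcp_pos: [0.4487, 0.1272, 0.1838]
orientation: [-0.207, -3.118, -0.001]
contact_force: [1.1, -0.8, 0.6]
grip_width: 0.0
t 13.35 tcp [0.4456 0.1263 0.1795] tilt 1.40 xaz 172.44 F [-0.3  0.4 -0.3] w -0.0000 q [-0.66  0.21  0.29  2.1  -0.09  0.87  1.12]
```

View pics/i2.png

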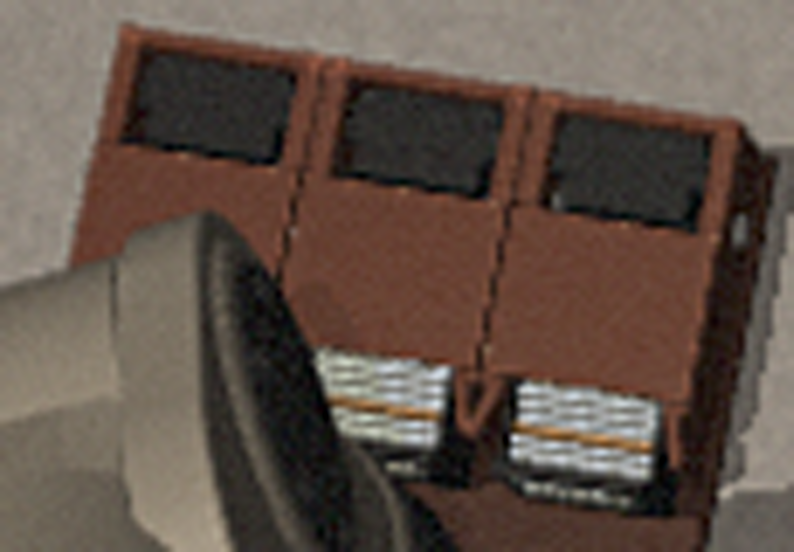

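View pics/i3.png

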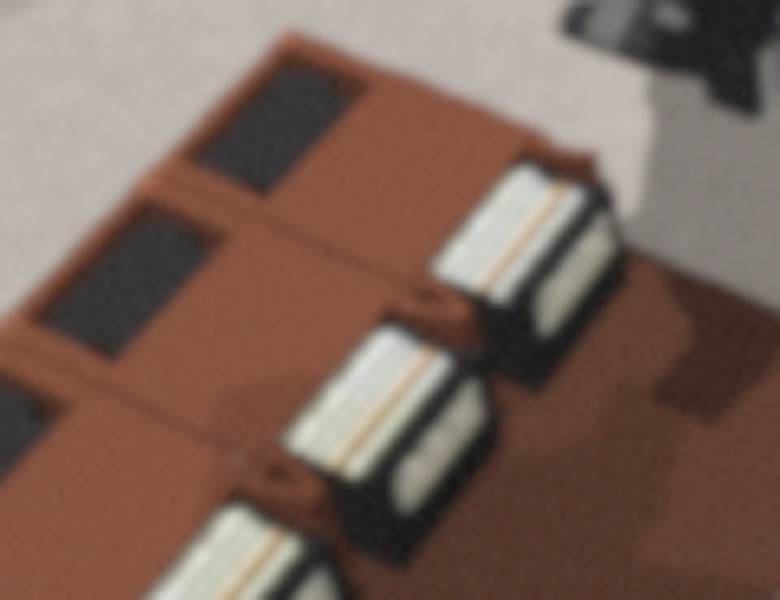

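```bash
python3 - <<'E'
from h import *
s=cv2.imread('pics/i_side_full.png')[:,:,::-1].copy();t=cv2.imread('pics/i_top_full.png')[:,:,::-1].copy()
ex=np.array([.9908,-.135]); ey=np.array([.135,.9908])
mid={'top':np.array([.4284,.2010]),'side':np.array([.4280,.2049])}
def fr(n,uv,z): p=onz(n,uv,z)[:,:2]-mid[n]; return (p@ex*1000-175).round(1),(p@ey*1000).round(1)
d=lambda x,y:np.array((x/6.5+140-.42,y/6+250-.42)); c=lambda x,y:np.array((x/6.9+90-.43,y/6.9+138-.43))
def ln(nm,im,n,a,b,z,half=2,trim=.15):
    l,e=edge(im,a,b,half,trim=trim); q=np.array([l[2:]+l[:2]*((p-l[2:])@l[:2]) for p in(a,b)]); print(n,nm,'rms %.2f'%e,*fr(n,q,z))
ln('R bottom',s,'side',d(537,388),d(622,260),.006)
ln('M bottom',s,'side',d(400,565),d(492,430),.006)
ln('R cards/plate',s,'side',d(497,298),d(597,188),.064)
ln('M cards/plate',s,'side',d(353,476),d(468,358),.064)
ln('R bottom',t,'top',c(510,490),c(668,515),.006)
ln('M bottom(r part)',t,'top',c(420,477),c(465,484),.006)
ln('R cards/plate',t,'top',c(512,460),c(655,480),.056)
ln('M cards/plate',t,'top',c(350,430),c(438,447),.056)
ln('R bridge',t,'top',c(520,378),c(655,398),.064)
ln('M bridge',t,'top',c(330,346),c(450,364),.064)
ln('R orange',t,'top',c(515,428),c(655,446),.056,1.5)
ln('M orange',t,'top',c(345,402),c(440,415),.056,1.5)
E
```

```text
side R bottom rms 0.59 [-70.5 -56.9] [ -51.4 -108.5]
side M bottom rms 0.54 [-71.1 -58. ] [ 23.2 -30.4]
side R cards/plate rms 0.06 [-64.4 -64.2] [-45.9 -98.3]
side M cards/plate rms 0.06 [-64.6 -65.1] [ 27.4 -23.8]
top R bottom rms 0.48 [-67. -67.] [-40.7 -98.5]
top M bottom(r part) rms 0.08 [-69.1 -70.5] [ -7.8 -24.2]
top R cards/plate rms 0.12 [-62.9 -62.4] [ -51.4 -101.4]
top M cards/plate rms 0.09 [-63.  -63.1] [  5.7 -25.4]
top R bridge rms 0.16 [-36.3 -36.3] [-50.7 -97.8]
top M bridge rms 0.27 [-37.3 -35.6] [ 15.8 -26.1]
top R orange rms 0.27 [-51.1 -49.6] [-50.3 -99.2]
top M orange rms 0.22 [-51.1 -51. ] [  9.4 -23.9]
```

```bash
python3 - <<'E'
import cv2,numpy as np
a=cv2.imread('pics/side0.png').astype(int);b=cv2.imread('pics/i_side_full.png').astype(int)
for n,(x0,y0,x1,y1) in dict(stamp=(200,155,230,195),carton=(270,105,335,158),cup=(118,200,165,250),yellow=(290,210,350,258),pink=(360,185,422,220)).items():
    print(n,abs(a-b)[y0:y1,x0:x1].mean().round(2))
E
```

```text
stamp 37.82
carton 15.41
cup 6.45
yellow 10.85
pink 8.06
```

View pics/i_side_full.png

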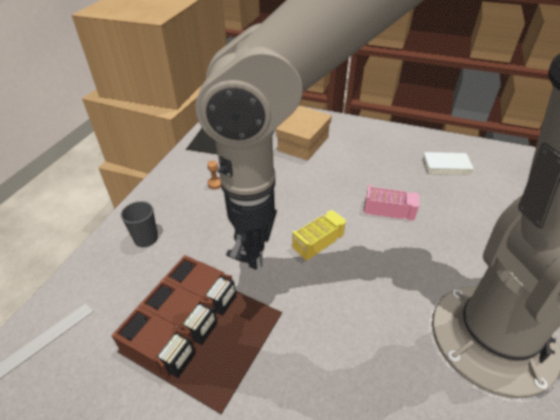

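```bash
python3 -c "
from h import *
state(); print(r.hand_in())"
```

```text
t 13.35 tcp [0.4456 0.1263 0.1795] tilt 1.40 xaz 172.44 F [-0.3  0.4 -0.3] w -0.0000 q [-0.66  0.21  0.29  2.1  -0.09  0.87  1.12]
the job is handed in; nothing more can be done
None
```

The loose black tray is in the empty right-hand bay, nose first, and the job was handed in at 13.35 s. I gripped it behind its middle and slid the nose in from the ledge. I then let go and pushed on the faceplate with shut fingers until it stopped, at about 18 N.

Final checks:
- **Seating:** after I backed the arm off, both cameras put the tray's faceplate within about 0.7 mm of the middle fixed tray's. The nose fills the rear opening as the other two do.
- **Click not read directly:** the ball joints are not in the robot's state, so I judged the click from the position and from the hard stop. I sampled force only at the end of each move, so I did not see the balls' 15 N peak itself.
- **Disagreement:** with the tray home, the shut fingertips' centre line was about 18 mm from the tray's face, where I had expected about 11 mm. The pictures backed the seated position.
- **Bystanders:** in the last picture the stamp, carton, cup and both look-alike trays stand at their original pixels. The picture-difference check was not usable because the arm and its shadow cover parts of the view.
- **Contact:** the gripper is clear of everything and reads about zero force.

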